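Close the balloon-weight rack and show the tin to the stock reader

TASK

Put the balloon kit away ready for booking in: lay the blue cover flat on the grey rack of balloon weights so that its edges are flush with the rack's all round (either way round will do). Then stand the aluminium tin upright on the cover, centred on the white ring, to hold the cover down, with the orange label on the tin facing the dark window of the stock reader. Do not push the rack away from its place or tip the tin over, and leave the other things where they are.

Things in the scene. Friction and masses are not known exactly. Their poses are not given: they have to be found in the camera images.
- rack: Grey plastic open-topped slotted rack, loose but heavy (1.6 kg), 110 mm (its x) by 180 mm (its y), 45 mm high, walls 6 mm, six compartments each with a coloured balloon weight fixed below the rim. Origin: centre of its underside; z up. The cover rests on its rim, 45 mm above the origin.
- cover: Loose blue plastic plate, 110 mm (its x) by 180 mm (its y), 8 mm thick, 0.25 kg nominal, lying flat on the table, right side up. Origin: centre of its underside; z up. A white upright fin in the middle is its handle: 60 mm long along the cover's x, 12 mm thick along y, rising from 8 to 38 mm above the underside. A thin white ring, 68 mm across, is printed on its top towards its +y end.
- fin (a point): The middle of the cover's fin, 23 mm above the cover's underside, over the cover's centre; axes as the cover's.
- pad (a point): Centre of the white printed ring, on the cover's top face (8 mm above the underside), 52 mm from the cover's centre along its +y.
- tin: Loose closed round aluminium tin with a screw-top lid (shut, not to be unscrewed), 64 mm diameter, 90 mm high, 0.3 kg nominal, standing on the table. Origin: centre of its underside; z up. Its +x points from the axis through the middle of the orange label, which is 39 mm wide round the side; an orange stripe on the lid's top runs from the centre towards the same side.
- reader: White stock reader on a black foot, fixed, 70 mm deep, 80 mm wide, 90 mm high, standing beyond the rack. Origin: centre of its underside; its face with the dark window looks along its -x.
- window (a point): Centre of the reader's dark window with a red bar, 19 mm in front of the reader's origin and 64 mm above the table.
- dish: Green ceramic tea-light dish, 104 mm across, 32 mm high; a bystander. Origin: centre of its underside.
- inflator: Yellow plastic hand inflator lying on its side along its y, about 270 mm long, 52 mm high; a bystander. Origin: under its middle.
- spool: Red spool with white flanges, 72 mm across, 55 mm high; a bystander. Origin: centre of its underside.
- spare_weight: Spare brass-coloured balloon weight, 52 mm across, 56 mm high; a bystander. Origin: centre of its underside.
Mind the look-alikes: they are no part of the job. Leave any green or yellow look-alike of the tin alone.

How it is judged:
By the outcome, as a careful person would: the job done as asked, in the order asked, and still so for the second after the job is handed in, with the robot touching nothing.
It also fails if it takes over 64 s, if anything falls off the work surface, if the arm or the gripper's body presses on something with over 40 N, if the wrist force passes 120 N, or if a joint passes its speed limit or range.

ROBOT

A 6-joint arm with a two-finger parallel gripper is mounted at the origin on the work surface. World frame = base frame: x ahead of the robot, y to its left, z up, the work surface at z = 0. Lengths are in m, angles in rad, forces in N, time in s.
With the tool pointing down it reaches from about 0.375 to 0.9 m from the base axis. Payload 3.1 kg.
Tool frame: the origin (TCP) lies midway between the tips of the shut fingers; the grasp point (between the pads) lies 19 mm behind it; z points along the fingers, y is the line along which they close (so a half turn about z gives the same grasp; the last joint's range is limited). The gripper opens to 87 mm and grips with 3 to 60 N. Pads are 19 mm wide; open, the fingers measure 117 mm over their backs; the gripper's body (75 mm by 190 mm) begins 51 mm behind the grasp point.
Start: joints at [1.135, 0.527, 1.433, -0, 1.181, -0.178], TCP at [0.159, 0.604, 0.223] pointing down, gripper open.
Joint ranges: [-3.08, 3.08], [-0.75, 2.2], [0.22, 2.44], [-1.43, 4.57], [0, 2.65], [-2.85, 2.85]. Speed limits (rad/s): [2.79, 2.79, 3.14, 3.14, 3.14, 3.14].

INTERFACE

Orientations are given as a unit quaternion [x, y, z, w].
In Python, from rig import robot gives the robot as it stands. The module is installed in compiled form; this text tells all that it offers.
- The arm moves only by the tool play_rows, never from a script. Its arguments are lists of equal length, an entry for each row: "gripper": the closure, from -1 (fully open) to 1 (shut); "delta_pos": the shift along the tool's x, y, z in cm, a list of three; "turn": the turn, a rotation vector about the tool's x, y, z in rad, a list of three. A call has 1 to 12 rows; each row is the pose to reach, as a shift and turn from the pose commanded when the call began, along the tool's axes at that moment; what a row does not reach only later rows make up. A row lasts 1/8 s, in which the tool goes at most 62.5 mm and 10.7 degrees, less where a joint would pass 70% of its speed; a pose out of reach is approached as far as the arm can. A call with a gripper value outside its range is refused whole. The fingers move at their own pace and stop on an object; "squeeze" is the grip in N (left out, the last holds). Time passes only in rows, so rows that repeat a pose let the fingers close. It gives the time, the measured TCP pose, the force, the opening and the grip force at its end, in the units of the state.
- robot.get_obs(): the state, without advancing time (a new reading comes with each control period).
- robot.camera(name): name is "side" or "top" or "wrist"; returns a dict with "color" (400x640x3 uint8, red, green, blue), "vfov" (degrees; the focal length in pixels is half the picture's height over the tangent of half this angle, whatever the lens; pixels are square), "cx", "cy" (the principal point, pixels), "R" (3x3) and "t" (3): a world point X has camera coordinates R X + t. Camera axes: x right, y down, z forward; pixel columns grow to the right and rows downward; lengths in m; the calibration is good to about 2 mm. The wrist camera is an equidistant fisheye: a pixel r from the principal point sees the ray r / f radians off the axis. A picture is of the moment at which its call begins. There is no depth.
- robot.hand_in(): hands the job in; it is judged then, once.
The state is a dict: "time": time; "q": joint angles; "joint_velocities": joint speeds; "joint_torque": joint torques, N m; "position": TCP position; "tool_rot": TCP orientation; "ft_force": force on the tool from outside, world axes, zero at the start; "moment": the same for the moment, N m; "grip_width": finger opening in m; "grip_force": force on a finger pad.
Only numpy, scipy, OpenCV 4.12 (cv2) and the standard library are available. Lean on these libraries where they do the work, as an engineer would, in place of code of your own. Each camera call takes 0.05 s, during which the arm holds its last target. There are 200 camera calls.

## Working session

There is one attempt and no reset: what is moved stays moved. The work goes in short steps, Python scripts to look and compute and a tool call to move; the robot and the scene stay as the last step left them, time stands still between calls to the robot, and variables do not carry over. Pictures are saved under pics/ and viewed, at most 13 in all, crops included, and the job is handed in when it is done.

Besides the shell and the picture viewer there is one more tool, called after ">>>" by a JSON object that holds its "api" and its "payload". play_rows: Moves the arm, as the interface text tells. Its arguments: {"type":"object","properties":{"gripper":{"type":"array","items":{"type":"number"}},"delta_pos":{"type":"array","items":{"type":"array","items":{"type":"number"}}},"turn":{"type":"array","items":{"type":"array","items":{"type":"number"}}},"squeeze":{"type":"number"}},"required":["gripper","delta_pos","turn"]}

```bash
mkdir -p pics
cat > h.py <<'E'
import numpy as np, cv2
from rig import robot
def cam(n):
    c=robot.camera(n); c['f']=200/np.tan(np.radians(c['vfov']/2)); c['n']=n; return c
def ray(c,u,v):
    x,y=(u-c['cx'])/c['f'],(v-c['cy'])/c['f']
    if c['n']=='wrist':
        r=np.hypot(x,y); s=np.sin(r)/r if r>1e-9 else 1; d=np.array([x*s,y*s,np.cos(r)])
    else: d=np.array([x,y,1.])
    R=np.array(c['R']); return -R.T@np.array(c['t']), R.T@d
def plane(c,u,v,z):
    o,d=ray(c,u,v); return o+d*(z-o[2])/d[2]
def tri(c1,p1,c2,p2):
    o1,d1=ray(c1,*p1); o2,d2=ray(c2,*p2)
    s=np.linalg.lstsq(np.c_[d1,-d2],o2-o1,rcond=None)[0]
    a,b=o1+s[0]*d1,o2+s[1]*d2; return (a+b)/2,np.linalg.norm(a-b)
def proj(c,X):
    p=np.array(c['R'])@np.array(X)+np.array(c['t'])
    if c['n']=='wrist':
        t=np.arctan2(np.hypot(*p[:2]),p[2]); q=p[:2]/np.hypot(*p[:2])*t
    else: q=p[:2]/p[2]
    return q*c['f']+[c['cx'],c['cy']]
def save(c,f): cv2.imwrite(f,c['color'][:,:,::-1])
E
python3 - <<'E'
from h import *
np.set_printoptions(precision=3,suppress=True)
for n in ('top','side','wrist'):
    c=cam(n); save(c,f'pics/{n}0.png'); print(n,c['f'],c['cx'],c['cy'],ray(c,320,200))
o=robot.get_obs(); print(o['time'],o['position'],o['tool_rot'],o['grip_width'])
a=[cv2.imread(f'pics/{n}0.png') for n in('top','side')]
E
```

```text
top 400.429560874002 320.4714665266239 195.24843282221192 (array([0.462, 0.032, 1.271]), array([ 0.069,  0.006, -0.998]))
side 506.66527228566895 329.0890982319983 199.43019900527207 (array([-0.072, -0.623,  1.079]), array([ 0.465,  0.486, -0.74 ]))
wrist 309.70691628693146 315.6994776154542 200.15897563020073 (array([0.084, 0.622, 0.384]), array([ 0.273, -0.059, -0.96 ]))
0.15 [0.158 0.604 0.222] [ 0.128  0.992 -0.001 -0.   ] 0.08731602098331648
```

View pics/top0.png

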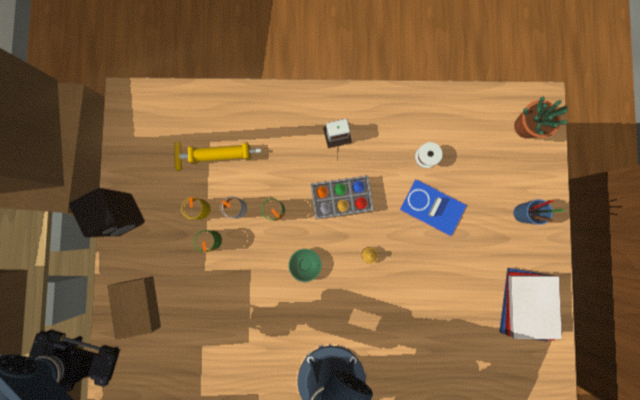

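View pics/side0.png

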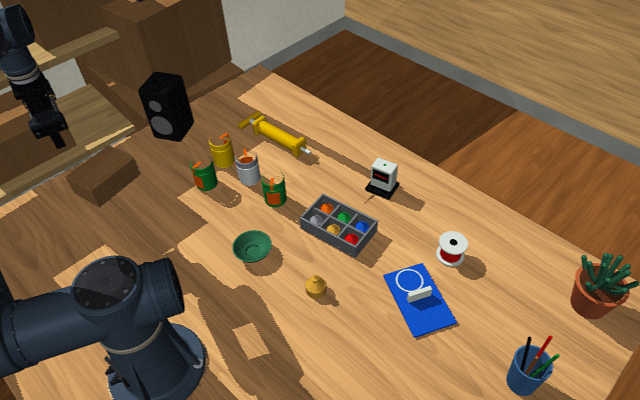

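The candidates for the tin, as top view / side view pixels:
- Yellow: (195,208) / (221,150)
- Bare metal grey: (232,207) / (247,167)
- Green: (272,208) / (274,189)
- Green: (207,240) / (204,175)

The grey one fits "aluminium". The rack is at top (342,197), the cover at (433,207) and the reader at (338,132). I'll confirm the tin in a crop and take coarse measurements.

```bash
cat > m1.py <<'E'
from h import *
np.set_printoptions(precision=3,suppress=True)
T=cam('top');S=cam('side')
a=cv2.resize(T['color'][180:260,170:300],None,fx=4,fy=4,interpolation=3); b=cv2.resize(S['color'][120:220,180:300],None,fx=3.2,fy=3.2,interpolation=3)
h=max(a.shape[0],b.shape[0]); A=np.zeros((h,800,3),np.uint8); A[:a.shape[0],:400]=a[:,:400]; b=b[:,:400]; A[:b.shape[0],400:400+b.shape[1]]=b
cv2.imwrite('pics/crop1.png',A[:,:,::-1])
for c in(T,S):
    hsv=cv2.cvtColor(c['color'],cv2.COLOR_RGB2HSV)
    m=cv2.inRange(hsv,(105,150,60),(125,255,255))
    cn=max(cv2.findContours(m,0,2)[0],key=cv2.contourArea)
    r=cv2.minAreaRect(cn); print(c['n'],r)
    P=[plane(c,*p,0.008) for p in cv2.boxPoints(r)] if c is T else [plane(c,*p[0],.008) for p in cv2.approxPolyDP(cv2.convexHull(cn),8,True)]
    print(np.array(P))
# coarse checks by two views
for n,p,q in [('tin lid',(232,203),(247,153)),('fin top',(440,205),(420,293)),('rack centre',(342,198),(340,222)),('reader top',(338,130),(383,170))]:
    print(n,*tri(T,p,S,q))
E
python3 m1.py
```

```text
top ((432.93206787109375, 206.96481323242188), (56.01896667480469, 32.955936431884766), 27.34987449645996)
[[ 0.525 -0.214  0.008]
 [ 0.618 -0.262  0.008]
 [ 0.539 -0.418  0.008]
 [ 0.446 -0.369  0.008]]
side ((419.9000549316406, 298.800048828125), (74.68466186523438, 44.72135925292969), 63.43495178222656)
[[ 0.624 -0.262  0.008]
 [ 0.543 -0.42   0.008]
 [ 0.448 -0.37   0.008]
 [ 0.529 -0.214  0.008]]
tin lid [0.53  0.297 0.104] 0.00233336323522569
fin top [ 0.533 -0.325  0.043] 0.009503754559999756
rack centre [ 0.558 -0.031  0.04 ] 0.009357667929552232
reader top [ 0.759 -0.013  0.077] 0.0032936941741302005
```

View pics/crop1.png

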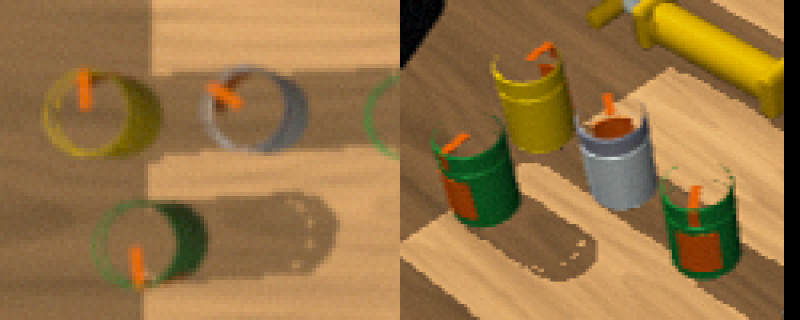

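The crop confirms it: only the grey tin at top (232,207) is bare aluminium, and its stripe runs up-left, towards +x+y. Next I'll move the wrist camera over the tin.

>>> {"api": "play_rows", "payload": {"gripper": [-1, -1, -1, -1, -1, -1, -1, -1], "delta_pos": [[-34, -16, -10], [-34, -16, -10], [-34, -16, -10], [-34, -16, -10], [-34, -16, -10], [-34, -16, -10], [-34, -16, -10], [-34, -16, -10]], "turn": [[0, 0, 0], [0, 0, 0], [0, 0, 0], [0, 0, 0], [0, 0, 0], [0, 0, 0], [0, 0, 0], [0, 0, 0]]}}

```text
time: 1.25
position: [0.4471, 0.363, 0.3224]
tool_rot: [0.129, 0.992, 0.0, -0.0]
ft_force: [-0.5, 0.3, 0.4]
grip_width: 0.0871
grip_force: 0.0
```

Run:
```python
from h import *
import pickle
c=cam('wrist'); save(c,'pics/w1.png'); pickle.dump(c,open('w1.pkl','wb'))
o=robot.get_obs(); print(o['time'],o['position'],o['tool_rot'])
```

```text
1.3 [0.44591814 0.36359239 0.32201996] [ 1.28141710e-01  9.91755431e-01 -8.17142542e-05 -9.27608826e-04]
```

View pics/w1.png

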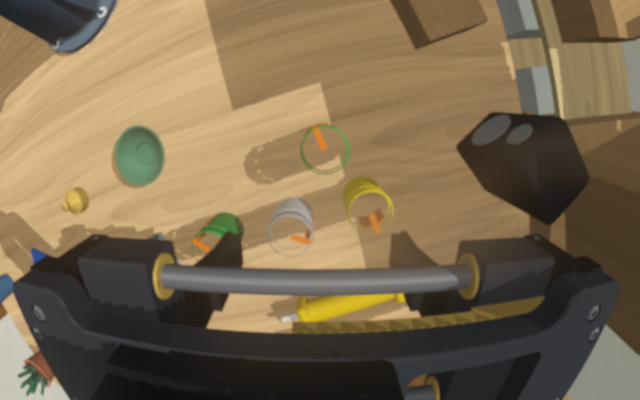

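This view shows the aluminium tin's lid ring at (291,232), with its stripe ending at (310,240). The gripper hides the lower half, so things have to lie behind the TCP. Now to a spot beyond the rack and cover.

>>> {"api": "play_rows", "payload": {"gripper": [-1, -1, -1, -1, -1, -1, -1, -1, -1, -1, -1, -1], "delta_pos": [[-32, -46, 0], [-32, -46, 0], [-32, -46, 0], [-32, -46, 0], [-32, -46, 0], [-32, -46, 0], [-32, -46, 0], [-32, -46, 0], [-32, -46, 0], [-32, -46, 0], [-32, -46, 0], [-32, -46, 0]], "turn": [[0, 0, 0.21], [0, 0, 0.21], [0, 0, 0.21], [0, 0, 0.21], [0, 0, 0.21], [0, 0, 0.21], [0, 0, 0.21], [0, 0, 0.21], [0, 0, 0.21], [0, 0, 0.21], [0, 0, 0.21], [0, 0, 0.21]]}}

```text
time: 2.8
position: [0.6392, -0.16, 0.3224]
tool_rot: [0.23, 0.973, 0.0, -0.001]
ft_force: [-0.1, 0.0, 0.4]
grip_width: 0.0868
grip_force: 0.0
```

Run:
```python
from h import *
import pickle
c=cam('wrist'); save(c,'pics/w2.png'); pickle.dump(c,open('w2.pkl','wb'))
o=robot.get_obs(); print(o['time'],o['position'],o['tool_rot'],o['q'])
```

```text
2.85 [ 0.63929576 -0.16028664  0.32266836] [ 2.29879502e-01  9.73219025e-01  2.33805304e-04 -2.99270647e-04] [-4.15046903e-01  4.89922801e-01  1.21351931e+00  3.53894482e-04
  1.43882422e+00 -1.52198215e+00]
```

View pics/w2.png

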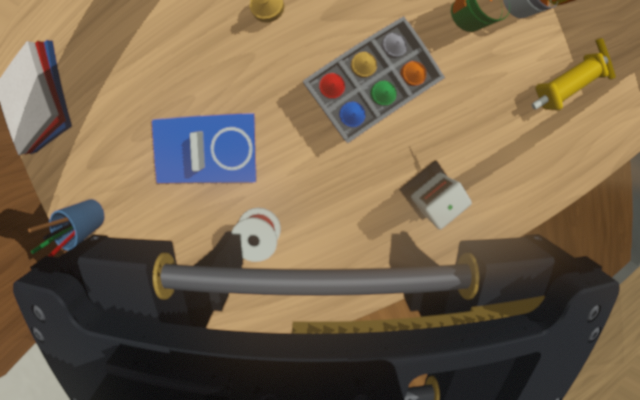

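The cover's corners are near (153,121), (255,114), (257,183) and (156,185), with its ring at (232,148). The rack's rim corners are near (404,18), (443,73), (348,140) and (306,86). The reader's top is near (440,200).

```bash
cat > m2.py <<'E'
from h import *
import pickle,sys
np.set_printoptions(precision=4,suppress=True)
def rect(c,m,z):
    cn=max(cv2.findContours(m,0,cv2.CHAIN_APPROX_NONE)[0],key=cv2.contourArea)[:,0]
    P=np.array([plane(c,*p,z)[:2] for p in cn]); r=cv2.minAreaRect((P*1000).astype(np.float32))
    print('rect z',z,r); return cn,cv2.boxPoints(r)
def blue(c): return cv2.inRange(cv2.cvtColor(c['color'],cv2.COLOR_RGB2HSV),(105,150,60),(125,255,255))
if __name__=='__main__':
    c=pickle.load(open(sys.argv[1],'rb')); hsv=cv2.cvtColor(c['color'],cv2.COLOR_RGB2HSV)
    print('cam',ray(c,c['cx'],c['cy']))
    m=blue(c); cn,_=rect(c,m,.008)
    x0,y0,w,h=cv2.boundingRect(cn)
    wh=cv2.inRange(hsv,(0,0,150),(180,60,255)); k=np.zeros_like(wh); cv2.fillPoly(k,[cn],255); wh&=k
    for q in cv2.findContours(wh,0,cv2.CHAIN_APPROX_NONE)[0]:
        if cv2.contourArea(q)>50:
            P=np.float32([plane(c,*p[0],.008)[:2]*1000 for p in q]); print('white',cv2.boundingRect(q),cv2.fitEllipse(P),cv2.minAreaRect(P))
    A=c['color'][0:215,140:460]; cv2.imwrite('pics/crop2.png',cv2.resize(A,None,fx=2.5,fy=2.5,interpolation=2)[:,:,::-1])
    for p in [(404,20),(424,46),(442,73),(395,107),(348,139),(340,130),(330,118),(375,60),(330,52)]: print(p,hsv[p[1],p[0]])
E
python3 m2.py w2.pkl
```

```text
cam (array([ 0.5702, -0.1271,  0.4846]), array([ 0.2495, -0.1237, -0.9604]))
rect z 0.008 ((521.0748291015625, -308.83056640625), (173.6727294921875, 73.46315002441406), 63.37940979003906)
(404, 20) [ 23  17 121]
(424, 46) [ 18  29 131]
(442, 73) [ 17  65 161]
(395, 107) [ 23   8 122]
(348, 139) [ 25  12 123]
(340, 130) [ 24  10 125]
(330, 118) [ 20  20 116]
(375, 60) [ 20 133 134]
(330, 52) [ 17 106 182]
```

View pics/crop2.png

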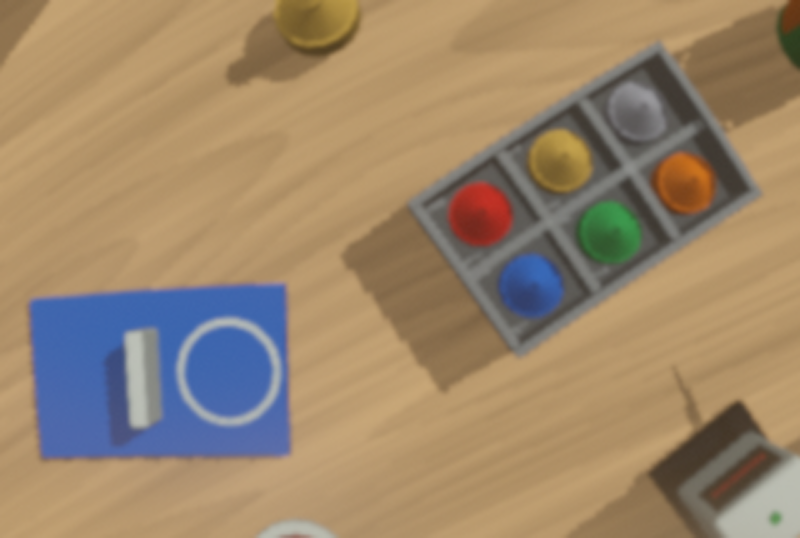

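The crop shows the rack's rim as a clean outline with no outer side faces visible, and the cover, fin and ring are clear. The blue mask was too tight, so I'll refine it.

```bash
cat > m3.py <<'E'
from m2 import *
c=pickle.load(open(sys.argv[1],'rb')); c2=dict(c)
hsv=cv2.cvtColor(c['color'],cv2.COLOR_RGB2HSV).astype(int)
rgb=c['color'].astype(int)
bl=((rgb[:,:,2]>rgb[:,:,0]+35)*255).astype(np.uint8)
num,lab,st,_=cv2.connectedComponentsWithStats(bl)
i=1+np.argmin([abs(s[0]+s[2]/2-205)+abs(s[1]+s[3]/2-150)-s[4]/20 for s in st[1:]]); m=(lab==i).astype(np.uint8)*255
cn,bp=rect(c,m,.008); print('bbox',st[i]); print(bp)
k=np.zeros_like(m); cv2.fillPoly(k,[cn],255); k=cv2.erode(k,np.ones((3,3)))
wh=(((rgb[:,:,0]>115)*255).astype(np.uint8))&k
for q in cv2.findContours(wh,0,cv2.CHAIN_APPROX_NONE)[0]:
    if cv2.contourArea(q)>100:
        P=np.float32([plane(c,*p[0],.008)[:2]*1000 for p in q]); print('white',cv2.boundingRect(q),cv2.fitEllipse(P))
# rack: low-sat, inside ROI
S=rgb.max(2)-rgb.min(2)
g=((S<32)&(rgb.max(2)<160)&(rgb.max(2)>90)).astype(np.uint8)*255
r=np.zeros_like(g); r[5:155,290:455]=255; g&=r
g=cv2.morphologyEx(g,cv2.MORPH_OPEN,np.ones((2,2)))
cr,bp=rect(c,g,.045); print(bp)
out=c['color'].copy(); cv2.drawContours(out,[cn.reshape(-1,1,2),cr.reshape(-1,1,2)],-1,(255,0,255),1)
cv2.imwrite('pics/ov.png',cv2.resize(out[0:215,140:460],None,fx=2.5,fy=2.5,interpolation=0)[:,:,::-1])
E
python3 m3.py w2.pkl
```

```text
rect z 0.008 ((534.3983764648438, -316.0230712890625), (178.95126342773438, 108.35938262939453), 63.000877380371094)
bbox [ 152  114  104   69 4717]
[[ 445.5037 -371.1508]
 [ 542.0533 -420.3434]
 [ 623.2931 -260.8954]
 [ 526.7434 -211.7028]]
white (190, 131, 15, 41) ((533.2517700195312, -324.2549743652344), (24.142942428588867, 79.20926666259766), 61.89047622680664)
white (210, 127, 43, 44) ((557.919189453125, -270.39862060546875), (68.75572967529297, 68.90733337402344), 76.6568603515625)
rect z 0.045 ((562.7369384765625, -25.653579711914062), (108.59310150146484, 180.83932495117188), 8.930695533752441)
[[ 495.0619   55.2409]
 [ 523.1354 -123.406 ]
 [ 630.412  -106.5481]
 [ 602.3385   72.0989]]
```

View pics/ov.png

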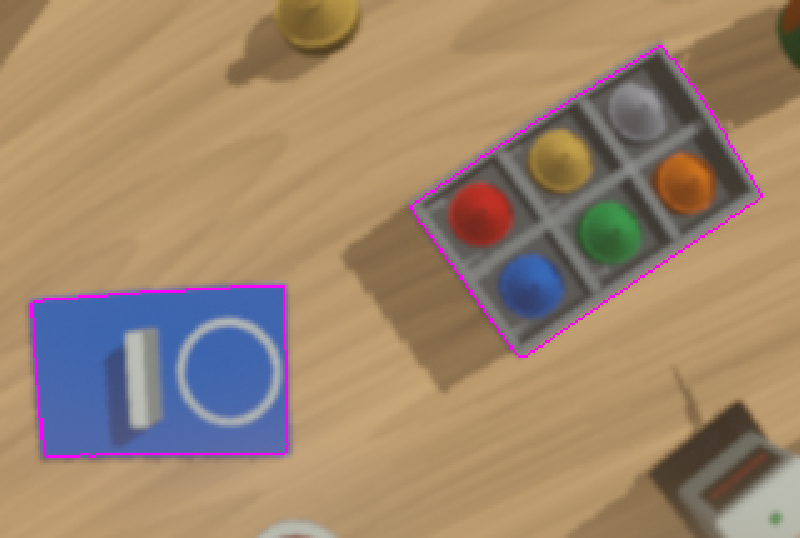

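Both outlines fit: cover 179×108 mm, rack 181×109 mm, ring 51 mm from the cover's centre. I'll take a second, lower wrist view for heights and a cross-check.

>>> {"api": "play_rows", "payload": {"gripper": [-1, -1, -1, -1, -1], "delta_pos": [[-9, -17, 5], [-9, -17, 5], [-9, -17, 5], [-9, -17, 5], [-9, -17, 5]], "turn": [[0, 0, 0], [0, 0, 0], [0, 0, 0], [0, 0, 0], [0, 0, 0]]}}

```text
time: 3.48
position: [0.6433, -0.3544, 0.2722]
tool_rot: [0.231, 0.973, 0.001, -0.0]
ft_force: [0.4, 0.7, 0.6]
grip_width: 0.0873
grip_force: 0.0
```

Run:
```python
from h import *
import pickle
np.set_printoptions(precision=4,suppress=True)
c=cam('wrist'); save(c,'pics/w3.png'); pickle.dump(c,open('w3.pkl','wb'))
w=pickle.load(open('w2.pkl','rb'))
o=robot.get_obs(); print(o['time'],o['position'],o['tool_rot'])
rgb=c['color'].astype(int)
bl=((rgb[:,:,2]>rgb[:,:,0]+35)*255).astype(np.uint8)
def corners(c,z,C):  # outline corners of a 110x180 block predicted, to find ROI
    return [proj(c,list(p)+[z]) for p in C]
cov=np.array([[445.5,-371.2],[542.1,-420.3],[623.3,-260.9],[526.7,-211.7]])/1000
rk=np.array([[495,55.2],[523.1,-123.4],[630.4,-106.5],[602.3,72.1]])/1000
print('pred cover',np.array(corners(c,.008,cov)),'rack',np.array(corners(c,.045,rk)))
# subpixel corners by KLT-free local search: cornerSubPix in both views, then triangulate
for nm,C,z in(('cover',cov,.008),('rack',rk,.045)):
    gs=[cv2.GaussianBlur(cv2.cvtColor(v['color'],cv2.COLOR_RGB2GRAY),(0,0),.7) for v in(w,c)]
    ps=[]
    for v,g in zip((w,c),gs):
        p=np.float32(corners(v,z,C)).reshape(-1,1,2)
        ok=(p[:,0,0]>6)&(p[:,0,0]<633)&(p[:,0,1]>6)
        q=p.copy(); q[ok]=cv2.cornerSubPix(g,p[ok].copy(),(4,4),(-1,-1),(3,40,.01)); q[~ok]=np.nan; ps.append(q[:,0])
    for a,b in zip(*ps):
        if not np.isnan(a+b).any(): print(nm,a,b,*tri(w,a,c,b))
```

```text
3.525 [ 0.6438 -0.3533  0.2729] [ 0.2307  0.973   0.0005 -0.0001]
pred cover [[240.7205  49.2635]
 [241.1373 125.5471]
 [370.2772 125.4491]
 [371.1438  48.528 ]] rack [[515.5359 -25.9928]
 [432.7752  18.0203]
 [475.7138  86.7526]
 [551.085   35.1309]]
cover [151.0949 120.3335] [241.4545  49.4014] [ 0.4479 -0.3697  0.0141] 0.0003590468402424293
cover [156.0177 184.236 ] [237.9516 128.647 ] [ 0.5436 -0.4284 -0.0004] 0.0009973738718332724
cover [255.6913 181.0584] [369.4677 125.1117] [ 0.6231 -0.2611  0.0036] 0.00046311733111099087
cover [253.6084 113.6711] [370.5142  49.3479] [ 0.5272 -0.2124  0.0055] 5.414111623812806e-05
rack [302.0057  80.7171] [431.201   16.6203] [ 0.5205 -0.1233  0.0425] 0.0004607483082790244
rack [344.7609 141.1417] [474.3988  85.5916] [ 0.6266 -0.1077  0.0448] 0.003369623535820995
rack [445.7586  77.9633] [551.085   35.1309] [0.6023 0.0721 0.045 ] 1.5372684510739827e-08
```

View pics/w3.png

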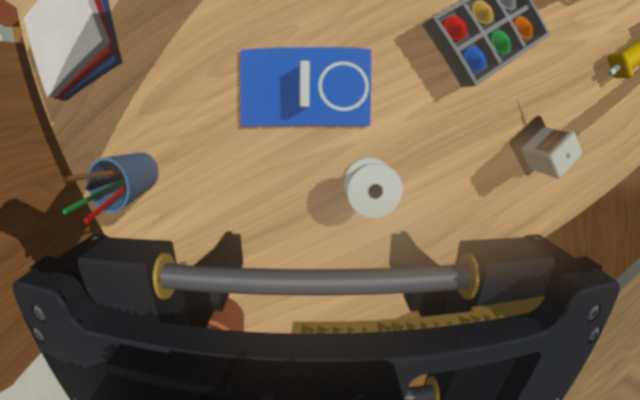

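The triangulated heights average about 6 mm for the cover's top and 44 mm for the rim, which agrees with 8 and 45 mm. Next I'll fit the cover and fin again in this view: cover (240–371, 48–126), fin (304,84), ring (343,86).

```bash
sed -e 's/-205)/-CX)/; s/-150)/-CY)/' m3.py > /dev/null
python3 - <<'E'
from m2 import *
c=pickle.load(open('w3.pkl','rb')); rgb=c['color'].astype(int)
bl=((rgb[:,:,2]>rgb[:,:,0]+35)*255).astype(np.uint8); bl[:,:225]=0; bl[:,385:]=0; bl[140:]=0
cn,bp=rect(c,bl,.008); print(bp)
k=np.zeros_like(bl); cv2.fillPoly(k,[cn],255); k=cv2.erode(k,np.ones((3,3)))
wh=(((rgb[:,:,0]>115)*255).astype(np.uint8))&k
for q in cv2.findContours(wh,0,cv2.CHAIN_APPROX_NONE)[0]:
    if cv2.contourArea(q)>100:
        for z in(.008,.038):
            P=np.float32([plane(c,*p[0],z)[:2]*1000 for p in q]); print('white',z,cv2.fitEllipse(P),cv2.minAreaRect(P))
# rack far (from top cam)
o=robot.get_obs(); p=np.array(o['position'])
from scipy.spatial.transform import Rotation as Ro
R=Ro.from_quat(o['tool_rot']); print(p, 'to fin (tool,cm)', R.inv().apply(np.array([.534,-.316,.011])-p)*100, R.as_matrix()[:,1])
E
```

```text
rect z 0.008 ((534.29443359375, -317.0498046875), (178.55955505371094, 108.73078918457031), 63.12782669067383)
[[ 445.4449 -372.1157]
 [ 542.4347 -421.2621]
 [ 623.1439 -261.9839]
 [ 526.1542 -212.8375]]
white 0.008 ((557.6292724609375, -270.2584228515625), (68.46019744873047, 68.5905532836914), 68.15650177001953) ((557.3110961914062, -270.25341796875), (68.35186004638672, 68.38914489746094), 64.11751556396484)
white 0.038 ((558.8126831054688, -273.8443603515625), (63.64346694946289, 63.76465606689453), 68.15860748291016) ((558.5169067382812, -273.83966064453125), (63.543087005615234, 63.577091217041016), 64.11929321289062)
white 0.008 ((531.1837158203125, -315.707763671875), (13.334214210510254, 87.53280639648438), 63.215328216552734) ((531.002685546875, -315.6182861328125), (12.215845108032227, 64.11957550048828), 63.1798095703125)
white 0.038 ((534.2278442382812, -316.095947265625), (12.396050453186035, 81.37409973144531), 63.215328216552734) ((534.0595092773438, -316.0127868652344), (11.356314659118652, 59.60823440551758), 63.17983627319336)
[ 0.6438 -0.3533  0.2729] to fin (tool,cm) [11.4739 -1.6169 26.1951] [0.449  0.8936 0.001 ]
```

Fin measured at (0.534, −0.316) with cover y at 63.2°, and the tool's y is at 63.3°. The spool stays clear. Grasping now.

>>> {"api": "play_rows", "payload": {"gripper": [-1, -1, -1, -1, -1, -1, -1, -1, 1, 1, 1, 1], "delta_pos": [[5, -0.8, 6], [11.5, -1.6, 12], [11.5, -1.6, 17], [11.5, -1.6, 21], [11.5, -1.6, 24], [11.5, -1.6, 26], [11.5, -1.6, 26], [11.5, -1.6, 26], [11.5, -1.6, 26], [11.5, -1.6, 26], [11.5, -1.6, 26], [11.5, -1.6, 26]], "turn": [[0, 0, 0], [0, 0, 0], [0, 0, 0], [0, 0, 0], [0, 0, 0], [0, 0, 0], [0, 0, 0], [0, 0, 0], [0, 0, 0], [0, 0, 0], [0, 0, 0], [0, 0, 0]], "squeeze": 35}}

```text
time: 5.03
position: [0.5335, -0.3178, 0.0127]
tool_rot: [0.231, 0.973, -0.0, 0.0]
ft_force: [1.4, 0.1, 0.6]
grip_width: 0.0548
grip_force: 0.0
```

Run:
```python
from h import *
np.set_printoptions(precision=4,suppress=True)
for i in range(3):
    o=robot.get_obs(); print(o['time'],o['position'],o['tool_rot'],o['grip_width'],o['grip_force'],o['ft_force']); robot.camera('top')
```

```text
5.025 [ 0.5335 -0.3178  0.0127] [ 0.2314  0.9729 -0.      0.0001] 0.05477765556315732 0.0 [1.4456 0.0859 0.5991]
5.075 [ 0.5335 -0.3177  0.0126] [ 0.2314  0.9729 -0.     -0.    ] 0.050902711399003 0.0 [-0.3494 -0.0461  0.4133]
5.125 [ 0.5335 -0.3177  0.0126] [ 0.2313  0.9729  0.     -0.    ] 0.04678377865504403 0.0 [-0.2909 -0.382   0.1   ]
```

>>> {"api": "play_rows", "payload": {"gripper": [1, 1, 1, 1, 1, 1, 1, 1, 1, 1, 1], "delta_pos": [[0, 0, 0], [0, 0, 0], [0, 0, 0], [0, 0, 0], [0, 0, 0], [0, 0, 0], [0, 0, -3], [0, 0, -6], [0, 0, -9], [0, 0, -12], [0, 0, -12]], "turn": [[0, 0, 0], [0, 0, 0], [0, 0, 0], [0, 0, 0], [0, 0, 0], [0, 0, 0], [0, 0, 0], [0, 0, 0], [0, 0, 0], [0, 0, 0], [0, 0, 0]]}}

```text
time: 6.55
position: [0.5347, -0.319, 0.1345]
tool_rot: [0.231, 0.973, -0.001, 0.002]
ft_force: [0.2, -1.0, -3.1]
grip_width: 0.0116
grip_force: 35.0
```

Run:
```python
from h import *
import pickle
np.set_printoptions(precision=4,suppress=True)
c=cam('wrist'); save(c,'pics/w4.png'); pickle.dump(c,open('w4.pkl','wb'))
t=cam('top'); s=cam('side'); pickle.dump((t,s),open('ts4.pkl','wb'))
o=robot.get_obs(); print(o['time'],o['position'],o['tool_rot'],o['grip_width'],o['grip_force'],o['ft_force'],o['q'])
rgb=c['color'].astype(int)
bl=((rgb[:,:,2]>rgb[:,:,0]+35)*255).astype(np.uint8)
n,l,st,ce=cv2.connectedComponentsWithStats(bl); print([s.tolist() for s in st if 100<s[4]<99999])
# expected cover corners if rigidly held, TCP at cover centre, underside at tcp-0.0126
from scipy.spatial.transform import Rotation as Ro
R=Ro.from_quat(o['tool_rot'])
for x,y in((.055,.09),(.055,-.09),(-.055,.09),(-.055,-.09),(.055,0)): print(proj(c,np.array(o['position'])+R.apply([x,y,.0046])))
```

```text
6.7 [ 0.5324 -0.3169  0.1309] [ 0.2313  0.9729  0.0007 -0.0015] 0.01169081216209927 34.999878108501434 [ 0.1053  0.7422 -2.9504] [-0.7169  0.6327  1.5253 -0.0002  0.9869 -1.8207]
[[33, 5, 21, 64, 697], [532, 133, 24, 34, 474], [25, 137, 39, 36, 200], [165, 153, 303, 109, 21079], [354, 198, 93, 61, 3920], [292, 302, 49, 17, 202]]
[469.6129 150.7783]
[167.9007 150.1921]
[444.3013 306.1351]
[192.2496 306.2432]
[319.4537 146.1725]
```

View pics/w4.png

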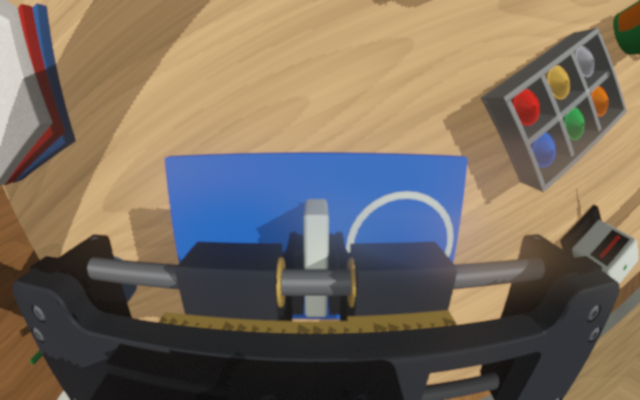

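The cover is held level, its near edge running (166,157)–(466,157), with the rack at upper right. I'll work out the cover's pose in the hand from that edge.

```bash
cat > hand.py <<'E'
from m2 import *
from scipy.spatial.transform import Rotation as Ro
def inhand(c,Rt,pt):
    rgb=c['color'].astype(int)
    bl=((rgb[:,:,2]>rgb[:,:,0]+35)*255).astype(np.uint8)
    n,l,st,ce=cv2.connectedComponentsWithStats(bl); i=1+np.argmax(st[1:,4]); x0,y0,w,h=st[i][:4]
    m=(l==i)
    def tp(u,v,z): # tool-frame point on tool plane z
        o,d=ray(c,u,v); o=Rt.T@(o-pt); d=Rt.T@d; return o+d*(z-o[2])/d[2]
    cols=np.arange(x0+8,x0+w-8); top=np.array([np.argmax(m[:,u])-.5 for u in cols])
    rows=np.arange(y0+8,y0+45); L=np.array([np.argmax(m[v])-.5 for v in rows]); Rr=np.array([639-np.argmax(m[v,::-1])+.5 for v in rows])
    for z in(.0,.0046,.008):
        E=np.array([tp(u,v,z) for u,v in zip(cols,top)]); A=np.array([tp(u,v,z) for u,v in zip(L,rows)]); B=np.array([tp(u,v,z) for u,v in zip(Rr,rows)])
        k=np.polyfit(E[:,1],E[:,0],1); ka=np.polyfit(A[:,0],A[:,1],1); kb=np.polyfit(B[:,0],B[:,1],1)
        print('z',z,'edge x at y0 mm',k[1]*1e3,'slope',k[0],'| left y at x=.04',1e3*np.polyval(ka,.04),ka[0],'right',1e3*np.polyval(kb,.04),kb[0])
if __name__=='__main__':
    c=pickle.load(open('w4.pkl','rb'))
    # tool frame from TCP at picture time
    R=Ro.from_quat([.2313,.9729,0,0]).as_matrix(); p=np.array([.5338,-.318,.1328])
    inhand(c,R,p)
    Rc=np.array(c['R']); print('cam in tool (w4)',R.T@(-Rc.T@c['t']-p)*1e3)
    for f,q,pp in(('w2.pkl',[.2299,.9732,0,0],[.6393,-.1602,.3226]),('w3.pkl',[.2307,.973,0,0],[.6436,-.3538,.2726])):
        d=pickle.load(open(f,'rb')); R2=Ro.from_quat(q).as_matrix(); print('cam in tool',R2.T@(-np.array(d['R']).T@d['t']-np.array(pp))*1e3)
E
python3 hand.py
```

```text
z 0.0 edge x at y0 mm 54.11226843002022 slope 0.0006866399877887548 | left y at x=.04 -89.06822517760065 -0.005441635653902307 right 85.5967463325209 0.01089931268581947
z 0.0046 edge x at y0 mm 53.49044250473637 slope 0.0006866399877886331 | left y at x=.04 -91.53880002393426 -0.005441635653902946 right 88.05906031009235 0.010899312685820431
z 0.008 edge x at y0 mm 53.03083203822222 slope 0.0006866399877890504 | left y at x=.04 -93.36487708426785 -0.005441635653902849 right 89.87903151090606 0.010899312685819904
cam in tool (w4) [  76.2036   -1.4902 -163.4296]
cam in tool [  76.5844   -1.2585 -162.0301]
cam in tool [  76.4141   -1.9387 -161.7897]
```

In the hand the edge spans 180 mm (correct), offset about (−1, −1.7) mm in the tool frame, probably calibration bias. I'll turn to the final yaw and look at the rack from there, so the bias cancels.

>>> {"api": "play_rows", "payload": {"gripper": [1, 1, 1, 1, 1, 1, 1, 1, 1, 1, 1], "delta_pos": [[0, 4, -5], [-1, 9, -9], [-2, 15, -13.5], [-3.3, 21, -13.5], [-3.3, 27, -13.5], [-3.3, 33, -13.5], [-3.3, 37.3, -13.5], [-3.3, 37.3, -13.5], [-3.3, 37.3, -13.5], [-3.3, 37.3, -13.5], [-3.3, 37.3, -13.5]], "turn": [[0, 0, 0], [0, 0, 0], [0, 0, -0.15], [0, 0, -0.3], [0, 0, -0.45], [0, 0, -0.6], [0, 0, -0.623], [0, 0, -0.623], [0, 0, -0.623], [0, 0, -0.623], [0, 0, -0.623]]}}

```text
time: 8.07
position: [0.7305, -0.001, 0.2674]
tool_rot: [-0.077, 0.997, -0.0, -0.0]
ft_force: [0.6, -0.1, -2.7]
grip_width: 0.0115
grip_force: 35.0
```

Run:
```python
from hand import *
ps=[];qs=[]
c=cam('wrist')
for i in range(4):
    o=robot.get_obs(); ps.append(o['position']); qs.append(o['tool_rot']); c5=cam('wrist')
p=np.mean(ps,0); print(np.array(ps)); R=Ro.from_quat(qs).mean(); print(o['time'],p,R.as_quat(),o['q'],o['grip_force'])
Rm=R.as_matrix(); print('tool y ang',np.degrees(np.arctan2(Rm[1,1],Rm[0,1])))
pickle.dump((c5,p,Rm),open('w5.pkl','wb')); save(c5,'pics/w5.png'); c=c5
inhand(c,Rm,p)
rk=np.array([[495,55.2],[523.1,-123.4],[630.4,-106.5],[602.3,72.1]])/1000
q=np.array([proj(c,[*k,.045]) for k in rk]); print(q)
rgb=c['color'].astype(int); S=rgb.max(2)-rgb.min(2)
g=((S<32)&(rgb.max(2)<165)&(rgb.max(2)>85)).astype(np.uint8)*255
r=np.zeros_like(g); cv2.fillPoly(r,[np.int32(q)],255); r=cv2.dilate(r,np.ones((15,15))); g&=r; g=cv2.morphologyEx(g,cv2.MORPH_OPEN,np.ones((2,2)))
cr,bp=rect(c,g,.045); print(bp)
out=c['color'].copy(); cv2.drawContours(out,[cr.reshape(-1,1,2)],-1,(255,0,255),1); cv2.imwrite('pics/w5o.png',out[:,:,::-1])
```

```text
[[ 0.7306 -0.0008  0.2676]
 [ 0.7307 -0.0006  0.2677]
 [ 0.7308 -0.0004  0.2678]
 [ 0.7308 -0.0001  0.2678]]
8.275 [ 0.7307 -0.0005  0.2677] [ 0.0773 -0.997   0.     -0.0001] [-0.1527  0.6422  1.0798  0.      1.4193 -1.8787] 34.999775206670165
tool y ang 98.86656756085739
z 0.0 edge x at y0 mm 56.03088919659531 slope 0.0009402373157953529 | left y at x=.04 -87.09939269699345 -0.03532523363762677 right 86.09095845510183 -0.00015436841215635445
z 0.0046 edge x at y0 mm 55.42695601912453 slope 0.0009402373157955256 | left y at x=.04 -89.58095539502078 -0.035325233637628545 right 88.55933474210909 -0.00015436841215603272
z 0.008 edge x at y0 mm 54.98057062708091 slope 0.0009402373157956326 | left y at x=.04 -91.41515391095396 -0.03532523363762659 right 90.38378678033182 -0.00015436841215828325
[[388.7655   2.6736]
 [245.238    2.457 ]
 [244.2241  83.5503]
 [389.9217  83.6537]]
rect z 0.045 ((563.2269897460938, -24.228858947753906), (113.12966918945312, 179.74368286132812), 9.296795845031738)
[[ 492.8865   55.3245]
 [ 521.9238 -122.0582]
 [ 633.5675 -103.7822]
 [ 604.5302   73.6005]]
```

The rack's width came out at 113 mm because its near outer wall shows below the rim. I'll check the near-edge profile numerically.

Run:
```python
from hand import *
c,p,Rm=pickle.load(open('w5.pkl','rb'))
rgb=c['color'].astype(int)
for u in(275,317,360): print(u,[(v,*rgb[v,u]) for v in range(72,98,1)])
print([(v,*rgb[v,317]) for v in range(0,12)])
print('L',[(u,*rgb[40,u]) for u in range(236,256)]); print('R',[(u,*rgb[40,u]) for u in range(380,400)])
```

```text
275 [(72, np.int64(67), np.int64(102), np.int64(172)), (73, np.int64(68), np.int64(102), np.int64(172)), (74, np.int64(67), np.int64(94), np.int64(156)), (75, np.int64(73), np.int64(83), np.int64(125)), (76, np.int64(97), np.int64(99), np.int64(110)), (77, np.int64(128), np.int64(128), np.int64(127)), (78, np.int64(145), np.int64(146), np.int64(143)), (79, np.int64(148), np.int64(148), np.int64(144)), (80, np.int64(141), np.int64(140), np.int64(135)), (81, np.int64(118), np.int64(115), np.int64(111)), (82, np.int64(95), np.int64(89), np.int64(82)), (83, np.int64(99), np.int64(86), np.int64(73)), (84, np.int64(146), np.int64(121), np.int64(90)), (85, np.int64(192), np.int64(161), np.int64(117)), (86, np.int64(212), np.int64(179), np.int64(131)), (87, np.int64(218), np.int64(185), np.int64(137)), (88, np.int64(219), np.int64(186), np.int64(137)), (89, np.int64(219), np.int64(186), np.int64(138)), (90, np.int64(217), np.int64(184), np.int64(136)), (91, np.int64(215), np.int64(182), np.int64(134)), (92, np.int64(214), np.int64(181), np.int64(133)), (93, np.int64(215), np.int64(182), np.i
[... 4798 characters left out ...]
, np.int64(142), np.int64(138)), (387, np.int64(151), np.int64(149), np.int64(145)), (388, np.int64(157), np.int64(152), np.int64(143)), (389, np.int64(169), np.int64(152), np.int64(132)), (390, np.int64(178), np.int64(151), np.int64(118)), (391, np.int64(174), np.int64(143), np.int64(103)), (392, np.int64(162), np.int64(133), np.int64(94)), (393, np.int64(155), np.int64(126), np.int64(89)), (394, np.int64(154), np.int64(125), np.int64(88)), (395, np.int64(155), np.int64(126), np.int64(88)), (396, np.int64(156), np.int64(127), np.int64(90)), (397, np.int64(156), np.int64(127), np.int64(90)), (398, np.int64(156), np.int64(127), np.int64(89)), (399, np.int64(157), np.int64(127), np.int64(90))]
```

Run:
```python
from hand import *
c,p,Rm=pickle.load(open('w5.pkl','rb'))
f=lambda u,v: Rm.T@(plane(c,u,v,.045)-p)*1e3
for u,v in((275,81.3),(317,80.4),(360,81.3),(244.7,40),(389.5,40)): print(f(u,v))
print('w2 centre', Rm.T@(np.array([.5627,-.0257,.045])-p)*1e3)
```

```text
[116.6137 -50.5221 222.7331]
[116.9512   0.9275 222.7296]
[116.8635  53.687  222.726 ]
[172.1529 -88.9027 222.7284]
[172.6269  91.1384 222.7162]
w2 centre [169.9297   0.997  222.7227]
```

In the tool frame the rack centre is (171.5, 1.1) mm and the held cover's centre about (0.6, −0.5). So the move is +17.1, +0.15 cm and about 21 cm down.

>>> {"api": "play_rows", "payload": {"gripper": [1, 1, 1, 1, 1, 1, 1, 1, 1, 1, 1], "delta_pos": [[6, 0, 2], [12, 0.1, 5], [17.1, 0.15, 9], [17.1, 0.15, 14], [17.1, 0.15, 17.5], [17.1, 0.15, 19], [17.1, 0.15, 19.8], [17.1, 0.15, 20.4], [17.1, 0.15, 20.8], [17.1, 0.15, 20.8], [17.1, 0.15, 20.8]], "turn": [[0, 0, 0], [0, 0, 0], [0, 0, 0], [0, 0, 0], [0, 0, 0], [0, 0, 0], [0, 0, 0], [0, 0, 0], [0, 0, 0], [0, 0, 0], [0, 0, 0]]}}

```text
time: 9.7
position: [0.5621, -0.0246, 0.06]
tool_rot: [-0.078, 0.997, -0.0, 0.0]
ft_force: [0.0, -1.1, -3.3]
grip_width: 0.0116
grip_force: 35.0
```

```bash
cat > st.py <<'E'
from hand import *
for i in range(2):
    o=robot.get_obs(); R=Ro.from_quat(o['tool_rot']).as_matrix(); print(o['time'],np.array(o['position']),'yang',np.degrees(np.arctan2(R[1,1],R[0,1])),o['grip_width'],o['grip_force'],np.array(o['ft_force']),np.array(o['q'])); cam('side')
E
python3 st.py
```

```text
9.7 [ 0.5621 -0.0246  0.06  ] yang 98.95382254082651 0.011610265786899887 34.99997382983565 [ 0.0451 -1.0523 -3.3369] [-0.2423  0.6809  1.7172 -0.      0.7424 -1.9693]
9.75 [ 0.562  -0.0246  0.06  ] yang 98.95723340206038 0.01180785628941616 34.99978140927851 [ 0.2098 -0.4165 -3.3323] [-0.2423  0.681   1.7173 -0.      0.7424 -1.9694]
```

>>> {"api": "play_rows", "payload": {"gripper": [1, 1, 1, 1], "delta_pos": [[0, 0, 0.1], [0, 0, 0.2], [0, 0, 0.2], [0, 0, 0.2]], "turn": [[0, 0, 0], [0, 0, 0], [0, 0, 0], [0, 0, 0]]}}

```text
time: 10.3
position: [0.5617, -0.0245, 0.0575]
tool_rot: [-0.078, 0.997, 0.0, -0.0]
ft_force: [-0.1, 0.2, -3.0]
grip_width: 0.0118
grip_force: 35.0
```

>>> {"api": "play_rows", "payload": {"gripper": [1, 1, 1], "delta_pos": [[0, 0, 0.1], [0, 0, 0.15], [0, 0, 0.15]], "turn": [[0, 0, 0], [0, 0, 0], [0, 0, 0]]}}

```text
time: 10.68
position: [0.5618, -0.0245, 0.0575]
tool_rot: [-0.078, 0.997, -0.0, 0.0]
ft_force: [-2.6, 0.4, 8.6]
grip_width: 0.0115
grip_force: 35.0
```

Contact made with a light press. Release, lift, and back off to look.

>>> {"api": "play_rows", "payload": {"gripper": [0, 0, 0, 0, 0, -1, -1, -1, -1, -1, -1, -1], "delta_pos": [[0, 0, -0.1], [0, 0, -0.1], [0, 0, -0.1], [0, 0, -0.1], [0, 0, -3], [0, 0, -8], [-4, 0, -14], [-9, 0, -19], [-14, 0, -24], [-14, 0, -24], [-14, 0, -24], [-14, 0, -24]], "turn": [[0, 0, 0], [0, 0, 0], [0, 0, 0], [0, 0, 0], [0, 0, 0], [0, 0, 0], [0, 0, 0], [0, 0, 0], [0, 0, 0], [0, 0, 0], [0, 0, 0], [0, 0, 0]]}}

```text
time: 12.18
position: [0.6981, -0.0026, 0.2941]
tool_rot: [-0.078, 0.997, 0.0, -0.002]
ft_force: [-0.3, 0.2, -0.4]
grip_width: 0.0865
grip_force: 0.0
```

```bash
cat > chk.py <<'E'
from hand import *
cam('wrist'); c=cam('wrist'); o=robot.get_obs(); print(o['time'],np.array(o['position']),o['tool_rot'],np.array(o['q']))
p=np.array(o['position']); pickle.dump((c,p),open('w6.pkl','wb'))
rgb=c['color'].astype(int); bl=((rgb[:,:,2]>rgb[:,:,0]+35)*255).astype(np.uint8)
n,l,st,_=cv2.connectedComponentsWithStats(bl); i=1+np.argmax(st[1:,4]); print(st[i])
cn,bp=rect(c,(l==i).astype(np.uint8)*255,.053); print(bp)
x,y,w,h=st[i][:4]; k=np.zeros_like(bl); cv2.fillPoly(k,[cn],255); k=cv2.erode(k,np.ones((3,3)))
wh=(((rgb[:,:,0]>115)*255).astype(np.uint8))&k
for q in cv2.findContours(wh,0,cv2.CHAIN_APPROX_NONE)[0]:
    if cv2.contourArea(q)>100: P=np.float32([plane(c,*t[0],.053)[:2]*1000 for t in q]); print('white',cv2.fitEllipse(P))
x0,y0=max(x-20,0),max(y-20,0); s=min(800/(w+40),600/(h+40))
cv2.imwrite('pics/chk.png',cv2.resize(c['color'][y0:y+h+20,x0:x+w+20],None,fx=s,fy=s,interpolation=2)[:,:,::-1])
E
python3 chk.py
```

```text
12.275 [ 0.6981 -0.0028  0.294 ] [-0.0779  0.997   0.0005 -0.0023] [-0.1636  0.5737  1.1397 -0.0001  1.4329 -1.8903]
[ 247   28  138   82 8453]
rect z 0.053 ((561.6165771484375, -25.068450927734375), (108.1812744140625, 178.48513793945312), 8.985630989074707)
[[ 494.2512   54.6306]
 [ 522.1283 -121.664 ]
 [ 628.9819 -104.7675]
 [ 601.1049   71.5271]]
white ((553.1959228515625, 25.982608795166016), (68.74817657470703, 68.90564727783203), 23.935619354248047)
white ((555.000244140625, -26.336116790771484), (14.671526908874512, 84.73402404785156), 98.27220916748047)
```

The cover lies at (0.5616, −0.0251), 8.99°, against the rack at (0.562, −0.025), 8.93°. I'll check the edges for any bright rim strip showing, and measure the tin again.

Run:
```python
from hand import *
c,p=pickle.load(open('w6.pkl','rb')); g=c['color'].astype(int)
C=np.array([.5616,-.0251]); a=np.radians(98.95); ey=np.array([np.cos(a),np.sin(a)]); ex=np.array([ey[1],-ey[0]])
def pr(d,h,off,lat):
    L=[]
    for s in np.arange(h-.006,h+.0081,.002):
        u,v=proj(c,[*(C+d*s+off*lat),.053]); u,v=round(u),round(v); L.append('%d,%d,%d'%tuple(g[v,u]))
    print(L)
for n,d,h,off,lats in(('+x',ex,.055,ey,(-.06,.06)),('-x',-ex,.055,ey,(-.06,.06)),('+y',ey,.09,ex,(-.03,.03)),('-y',-ey,.09,ex,(-.03,.03))):
    print(n); [pr(d,h,off,l) for l in lats]
```

```text
+x
['62,105,180', '62,105,180', '87,105,166', '130,118,143', '192,160,120', '199,166,122', '197,164,120', '195,162,119']
['63,107,180', '64,107,180', '83,104,166', '123,115,142', '186,154,116', '192,160,118', '187,155,113', '185,153,112']
-x
['64,108,182', '65,109,182', '100,117,173', '145,134,153', '189,157,117', '191,159,116', '192,159,116', '192,160,117']
['63,108,181', '62,107,181', '96,115,172', '144,132,153', '191,159,119', '195,163,119', '194,162,118', '187,155,114']
+y
['63,107,182', '65,106,180', '78,107,172', '131,113,115', '139,114,89', '140,114,84', '143,116,85', '165,134,98']
['63,107,181', '70,108,180', '106,118,175', '182,153,134', '191,159,120', '192,159,117', '192,160,117', '192,159,116']
-y
['63,108,182', '64,108,181', '67,106,176', '109,102,127', '128,106,97', '135,109,80', '135,108,80', '135,108,80']
['61,105,180', '61,105,180', '64,104,177', '110,103,134', '127,105,98', '133,107,80', '138,111,83', '139,113,82']
```

There is no grey rim strip on any side, so the cover is flush. Next: a wrist view of the tin at the grasp yaw I plan to use (about 44°), plus triangulating the reader's window from the earlier views.

>>> {"api": "play_rows", "payload": {"gripper": [-1, -1, -1, -1, -1, -1, -1, -1, -1], "delta_pos": [[1, 5, -0.5], [2, 10, -0.5], [3, 15, -0.5], [3.7, 20, -0.5], [3.7, 20, -0.5], [3.7, 20, -0.5], [3.7, 20, -0.5], [3.7, 20, -0.5], [3.7, 20, -0.5]], "turn": [[0, 0, 0.16], [0, 0, 0.32], [0, 0, 0.48], [0, 0, 0.64], [0, 0, 0.8], [0, 0, 0.96], [0, 0, 0.96], [0, 0, 0.96], [0, 0, 0.96]]}}

```text
time: 13.4
position: [0.6322, 0.1887, 0.3008]
tool_rot: [0.391, 0.92, -0.0, -0.0]
ft_force: [-0.2, 0.3, 0.4]
grip_width: 0.087
grip_force: 0.0
```

```bash
cat > tin.py <<'E'
from hand import *
cam('wrist'); c=cam('wrist'); o=robot.get_obs(); R=Ro.from_quat(o['tool_rot']).as_matrix(); p=np.array(o['position'])
print(o['time'],p,'yang',np.degrees(np.arctan2(R[1,1],R[0,1])),np.array(o['q']))
pickle.dump((c,p,R),open('w7.pkl','wb')); save(c,'pics/w7.png')
for X in([.53,.297,.09],[.53,.297,0]): print('pred',proj(c,X))
def red(c,box):
    h=cv2.cvtColor(c['color'],cv2.COLOR_RGB2HSV); r=c['color'].astype(int)
    x0,y0,x1,y1=box; m=np.zeros(r.shape[:2],np.uint8); m[y0:y1,x0:x1]=((r[:,:,0]>r[:,:,1]+35)&(r[:,:,0]-r[:,:,2]<95)&(r[:,:,0]<150))[y0:y1,x0:x1]
    return m
# orange marks near the tin
rgb=c['color'].astype(int); h=cv2.cvtColor(c['color'],cv2.COLOR_RGB2HSV)
m=cv2.inRange(h,(4,170,150),(14,255,255)); n,l,st,ce=cv2.connectedComponentsWithStats(m)
for s,q in zip(st[1:],ce[1:]):
    if s[4]>15: print('orange',s,q)
A=c['color']; u,v=proj(c,[.53,.297,.06]).astype(int)
a=cv2.resize(A[max(v-70,0):v+70,u-70:u+70],(560,int(560*(v+70-max(v-70,0))/140)),interpolation=2)
w=pickle.load(open('w2.pkl','rb'))['color'][155:235,390:480]; w=cv2.resize(w,(240,213),interpolation=2)
w3=pickle.load(open('w3.pkl','rb'))['color'][110:190,500:590]; w3=cv2.resize(w3,(240,213),interpolation=2)
B=np.zeros((600,800,3),np.uint8); B[:min(a.shape[0],600),:560]=a[:600]; B[:213,560:]=w; B[220:433,560:]=w3
cv2.imwrite('pics/tin.png',B[:,:,::-1]); print('crop origin',u-70,max(v-70,0),'x4')
E
python3 tin.py
```

```text
13.5 [0.6324 0.1888 0.301 ] yang 43.96476012502109 [ 0.1211  0.5068  1.2426 -0.      1.3924 -0.6462]
pred [317.9265  52.7932]
pred [317.499   64.1808]
orange [320  39  23   9  86] [330.3721  43.0581]
orange [228 112  17   8  59] [235.9492 115.2712]
crop origin 247 0 x4
```

View pics/tin.png

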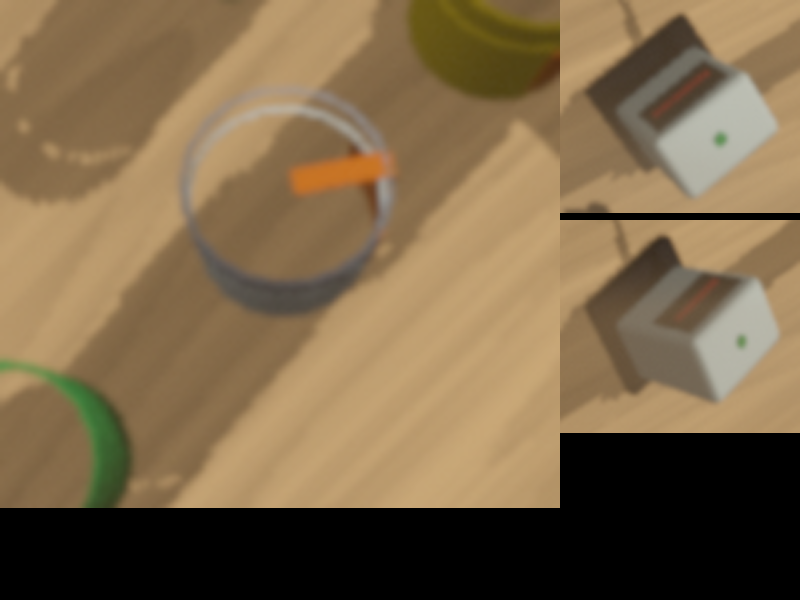

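The tin's rim ring is centred at crop (289,187), which is pixel (319,47), about 27 px in radius. The stripe runs from there to crop (392,164), with the label visible below its end. The reader's red bar is centred at w2 (435,191) and w3 (550,140).

Run:
```python
from hand import *
c,p,R=pickle.load(open('w7.pkl','rb')); w1,w2,w3=[pickle.load(open(f'w{i}.pkl','rb')) for i in(1,2,3)]
print('lid centre tri w1', *tri(c,(319.2,47),w1,(291.5,231)))
# rim extreme points at z=.09 -> circle
E=[(182,188),(395,188),(288,86),(288,290)]
P=np.array([plane(c,247+u/4,v/4,.09)[:2] for u,v in E])*1e3; (x,y),r=cv2.minEnclosingCircle(P.astype(np.float32)); print('rim',x,y,r)
h=cv2.cvtColor(c['color'],cv2.COLOR_RGB2HSV); m=cv2.inRange(h,(4,140,120),(16,255,255)); m[:,:312]=0; m[:,352:]=0; m[55:]=0; m[:30]=0
ys,xs=np.nonzero(m); Q=np.float32([plane(c,u,v,.09)[:2]*1e3 for u,v in zip(xs,ys)])
vx,vy,x0,y0=cv2.fitLine(Q,cv2.DIST_HUBER,0,.01,.01).ravel(); print('stripe',Q.mean(0),'line ang',np.degrees(np.arctan2(vy,vx)),'n',len(Q), 'mean-from-centre ang',np.degrees(np.arctan2(*(Q.mean(0)-[x,y])[::-1])))
e=Q@np.array([vx,vy]); print('stripe ends', Q[e.argmin()],Q[e.argmax()])
win,er=tri(w2,(435.4,190.6),w3,(549.7,140)); print('window',win,er, plane(w2,435.4,190.6,.064))
A,B=[plane(w2,560/2.667*0+390+a/2.667,155+b/2.667,.064) for a,b in((90,120),(152,70))]; print('bar dir',np.degrees(np.arctan2(*(B-A)[:2][::-1])))
pad=np.array([.5532,.0260]); print('facing',np.degrees(np.arctan2(*(win[:2]-pad)[::-1])))
X=np.array([x/1e3,y/1e3,.036]); print('to tin tool cm',R.T@(X-p)*100)
```

```text
lid centre tri w1 [0.5237 0.3059 0.0736] 2.6766269138482735e-05
rim 525.4725952148438 303.53271484375 32.210350036621094
stripe [532.2061 316.5419] line ang 55.259182 n 199 mean-from-centre ang 62.6340343829121
stripe ends [524.9868 304.0234] [540.6433 332.2777]
window [ 0.7463 -0.0156  0.0599] 0.0015353064560301823 [ 0.7454 -0.0166  0.064 ]
bar dir 102.9803595524307
facing -12.15285634038821
to tin tool cm [15.6799  0.2774 26.498 ]
```

Run:
```python
from hand import *
c,p,R=pickle.load(open('w7.pkl','rb')); w1=pickle.load(open('w1.pkl','rb')); T,S=pickle.load(open('ts4.pkl','rb'))
f=lambda c,u,v:plane(c,u,v,.09)[:2]*1e3
def stripe(c,box,lo):
    h=cv2.cvtColor(c['color'],cv2.COLOR_RGB2HSV); m=cv2.inRange(h,(4,lo,150),(16,255,255)); x0,y0,x1,y1=box; k=np.zeros_like(m); k[y0:y1,x0:x1]=255; m&=k
    ys,xs=np.nonzero(m); Q=np.float32([f(c,u,v) for u,v in zip(xs,ys)]); r=cv2.minAreaRect(Q); L=cv2.fitLine(Q,cv2.DIST_L2,0,.01,.01).ravel()
    print(len(Q),Q.mean(0),r,'ang',np.degrees(np.arctan2(L[1],L[0])))
stripe(c,(312,30,352,55),170); stripe(c,(312,30,352,55),200)
A,B=f(c,247+292/4,181.5/4),f(c,247+392/4,163.5/4); print('eye',A,B,np.degrees(np.arctan2(*(B-A)[::-1])))
stripe(w1,(280,225,318,250),170); print('w1 centre',f(w1,291.5,231))
stripe(T,(220,195,240,215),150)
hs=cv2.HoughCircles(cv2.resize(cv2.cvtColor(c['color'],cv2.COLOR_RGB2GRAY)[0:90,270:370],None,fx=4,fy=4,interpolation=2),cv2.HOUGH_GRADIENT,1,50,param1=80,param2=20,minRadius=90,maxRadius=120); print(hs)
if hs is not None:
    for u,v,r in hs[0][:3]: print(f(c,270+u/4,v/4))
```

```text
143 [532.2088 316.7074] ((532.155029296875, 316.85797119140625), (26.9285888671875, 8.48779296875), 55.03715515136719) ang 56.467278
93 [532.5802 317.2562] ((531.9163818359375, 317.2430725097656), (24.162860870361328, 7.855871677398682), 49.659847259521484) ang 55.603664
eye [525.2866 305.4162] [542.2968 330.5459] 55.905895916058086
62 [532.3989 317.2245] ((532.2781982421875, 316.95550537109375), (23.360822677612305, 6.50960111618042), 64.19111633300781) ang 59.168915
w1 centre [517.6594 308.9329]
45 [531.0695 317.6543] ((530.5, 318.99114990234375), (20.731868743896484, 26.93102264404297), 0.6540345549583435) ang 60.359478
None
```

Stripe centroid (532.3, 317.0) agrees across three views. Tin centre ≈ (525.3, 304.4), label angle ≈ 58°, window bearing from the pad −12°. Grasping the tin.

>>> {"api": "play_rows", "payload": {"gripper": [-1, -1, -1, -1, -1, -1, -1, -1, -1, -1, -1, -1], "delta_pos": [[5, 0.1, 2], [10, 0.2, 5], [15.75, 0.3, 9], [15.75, 0.3, 12], [15.75, 0.3, 15], [15.75, 0.3, 18], [15.75, 0.3, 20], [15.75, 0.3, 22], [15.75, 0.3, 24], [15.75, 0.3, 25.5], [15.75, 0.3, 26.5], [15.75, 0.3, 26.5]], "turn": [[0, 0, 0], [0, 0, 0], [0, 0, 0], [0, 0, 0], [0, 0, 0], [0, 0, 0], [0, 0, 0], [0, 0, 0], [0, 0, 0], [0, 0, 0], [0, 0, 0], [0, 0, 0]]}}

```text
time: 15.0
position: [0.5249, 0.3044, 0.0355]
tool_rot: [0.391, 0.92, -0.0, -0.0]
ft_force: [0.2, -0.1, 0.4]
grip_width: 0.0871
grip_force: 0.0
```

>>> {"api": "play_rows", "payload": {"gripper": [1, 1, 1, 1, 1, 1], "delta_pos": [[0, 0, 0], [0, 0, 0], [0, 0, 0], [0, 0, 0], [0, 0, 0], [0, 0, 0]], "turn": [[0, 0, 0], [0, 0, 0], [0, 0, 0], [0, 0, 0], [0, 0, 0], [0, 0, 0]]}}

```text
time: 15.75
position: [0.5253, 0.3045, 0.0366]
tool_rot: [0.391, 0.92, -0.0, 0.0]
ft_force: [-1.2, -1.1, 5.3]
grip_width: 0.0631
grip_force: 35.0
```

```bash
python3 st.py
```

```text
15.75 [0.5253 0.3045 0.0366] yang 43.9557467820558 0.06310552658548478 34.99980452936143 [-1.1868 -1.1117  5.2912] [ 0.3416  0.7572  1.6083 -0.0003  0.7759 -0.4254]
15.8 [0.5252 0.3045 0.0366] yang 43.95615837392979 0.06341296215064278 34.99981453176588 [-0.954  -1.5334  5.5285] [ 0.3416  0.7572  1.6083 -0.0002  0.7759 -0.4255]
```

Gripped at 63 mm, the full diameter. Lift clear of the green tin, carry and turn.

>>> {"api": "play_rows", "payload": {"gripper": [1, 1, 1, 1, 1, 1, 1, 1, 1, 1, 1, 1], "delta_pos": [[0, 0, -3], [0, 0, -8], [0, 0, -13.3], [-3, -2.5, -13.3], [-7, -5.5, -13.3], [-11, -8.5, -13.3], [-15, -12, -13.3], [-19, -15, -13.3], [-22, -17.3, -13.3], [-22, -17.3, -13.3], [-22, -17.3, -13.3], [-22, -17.3, -13.3]], "turn": [[0, 0, 0], [0, 0, 0], [0, 0, 0], [0, 0, 0.16], [0, 0, 0.32], [0, 0, 0.48], [0, 0, 0.64], [0, 0, 0.8], [0, 0, 0.96], [0, 0, 1.12], [0, 0, 1.223], [0, 0, 1.223]]}}

```text
time: 17.35
position: [0.5527, 0.026, 0.1681]
tool_rot: [0.848, 0.529, -0.001, -0.001]
ft_force: [-0.1, -0.5, -2.8]
grip_width: 0.0632
grip_force: 35.0
```

```bash
python3 st.py
python3 - <<'E'
from hand import *
o=robot.get_obs(); R=Ro.from_quat(o['tool_rot']).as_matrix(); print('to pad cm',R.T@(np.array([.5532,.0260,.0890])-np.array(o['position']))*100)
E
```

```text
17.35 [0.5527 0.026  0.1681] yang -26.082316795374002 0.06322414848597854 35.00038433354348 [-0.104  -0.5057 -2.7674] [-0.155   0.5041  1.6674  0.0002  0.9718  0.3001]
17.4 [0.5528 0.0262 0.1682] yang -26.031553673962968 0.06352744273923658 35.000024498440325 [-0.114  -0.0602 -3.6756] [-0.1547  0.5039  1.6672  0.0002  0.9719  0.2996]
to pad cm [-0.0083  0.0482  7.9378]
```

>>> {"api": "play_rows", "payload": {"gripper": [1, 1, 1, 1, 1, 1, 1], "delta_pos": [[0, 0, 3], [0, 0, 5.5], [0, 0, 6.8], [0, 0, 7.4], [0, 0, 7.7], [0, 0, 7.8], [0, 0, 7.8]], "turn": [[0, 0, 0], [0, 0, 0], [0, 0, 0], [0, 0, 0], [0, 0, 0], [0, 0, 0], [0, 0, 0]]}}

```text
time: 18.32
position: [0.5537, 0.026, 0.0916]
tool_rot: [0.849, 0.529, 0.0, 0.0]
ft_force: [0.1, -0.3, -2.9]
grip_width: 0.0638
grip_force: 35.0
```

>>> {"api": "play_rows", "payload": {"gripper": [1, 1, 1, 1], "delta_pos": [[0, 0, 0.1], [0, 0, 0.2], [0, 0, 0.2], [0, 0, 0.2]], "turn": [[0, 0, 0], [0, 0, 0], [0, 0, 0], [0, 0, 0]]}}

```text
time: 18.82
position: [0.5536, 0.0261, 0.0896]
tool_rot: [0.849, 0.529, 0.0, 0.0]
ft_force: [-1.3, -0.0, 2.9]
grip_width: 0.0634
grip_force: 35.0
```

Contact. Release, lift straight up, and back off to check.

>>> {"api": "play_rows", "payload": {"gripper": [-0.8, -0.8, -0.8, -0.8, -0.8, -0.8, -0.8, -0.8, -0.8, -0.8, -0.8, -0.8], "delta_pos": [[0, 0, 0], [0, 0, 0], [0, 0, 0], [0, 0, -3], [0, 0, -7], [0, 0, -11], [-3, 0, -16], [-8, 0, -20], [-13, 0, -23], [-15, 0, -23], [-15, 0, -23], [-15, 0, -23]], "turn": [[0, 0, 0], [0, 0, 0], [0, 0, 0], [0, 0, 0], [0, 0, 0], [0, 0, 0], [0, 0, 0], [0, 0, 0], [0, 0, 0], [0, 0, 0], [0, 0, 0], [0, 0, 0]]}}

```text
time: 20.32
position: [0.4872, -0.1078, 0.3186]
tool_rot: [0.849, 0.529, -0.0, -0.001]
ft_force: [0.4, 0.7, 1.5]
grip_width: 0.0784
grip_force: 0.0
```

```bash
cat > fin.py <<'E'
from hand import *
cam('wrist'); c=cam('wrist'); o=robot.get_obs(); p=np.array(o['position']); R=Ro.from_quat(o['tool_rot']).as_matrix(); print(o['time'],p)
pickle.dump((c,p,R),open('w8.pkl','wb')); save(c,'pics/w8.png')
T=cam('top');S=cam('side'); pickle.dump((T,S),open('ts8.pkl','wb'))
rgb=c['color'].astype(int); bl=((rgb[:,:,2]>rgb[:,:,0]+35)*255).astype(np.uint8)
n,l,st,_=cv2.connectedComponentsWithStats(bl); i=1+np.argmax(st[1:,4]); print(st[i]); m=(l==i).astype(np.uint8)*255
cn,bp=rect(c,m,.053)
f=lambda c,u,v,z:plane(c,u,v,z)[:2]*1e3
for n,cc in(('w',c),('T',T)):
    h=cv2.cvtColor(cc['color'],cv2.COLOR_RGB2HSV); mm=cv2.inRange(h,(4,150,140),(16,255,255))
    u,v=proj(cc,[.556,.024,.143]); k=np.zeros_like(mm); cv2.circle(k,(int(u),int(v)),30 if n=='w' else 10,255,-1); mm&=k
    ys,xs=np.nonzero(mm); Q=np.float32([f(cc,a,b,.143) for a,b in zip(xs,ys)]); print(n,(u,v),len(Q))
    if len(Q)>5: L=cv2.fitLine(Q,cv2.DIST_L2,0,.01,.01).ravel(); print('stripe',Q.mean(0),np.degrees(np.arctan2(L[1],L[0])))
u,v=proj(c,[.5532,.026,.09]).astype(int); print(u,v)
x0,y0=max(u-75,0),max(v-75,0); a=cv2.resize(c['color'][y0:y0+140,x0:x0+150],None,fx=4,fy=4,interpolation=2)
B=np.zeros((600,800,3),np.uint8); B[:a.shape[0],:a.shape[1]]=a
u,v=proj(S,[.5532,.026,.09]).astype(int); b=cv2.resize(S['color'][v-50:v+60,u-30:u+30],None,fx=3.3,fy=3.3,interpolation=2); B[:b.shape[0],601:601+b.shape[1]]=b
cv2.imwrite('pics/fin.png',B[:,:,::-1]); print('crop',x0,y0,'x4')
E
python3 fin.py
```

```text
20.425 [ 0.4874 -0.1075  0.3184]
[ 270   19  135  146 7400]
rect z 0.053 ((560.9660034179688, -25.562286376953125), (108.88494110107422, 179.14488220214844), 8.921466827392578)
w (np.float64(319.4689388460986), np.float64(46.66869716402613)) 146
stripe [570.1321  21.8162] -13.475077
T (np.float64(325.4919518168427), np.float64(194.55141653872235)) 22
stripe [568.1665  22.4354] -12.172054
316 54
crop 241 0 x4
```

View pics/fin.png

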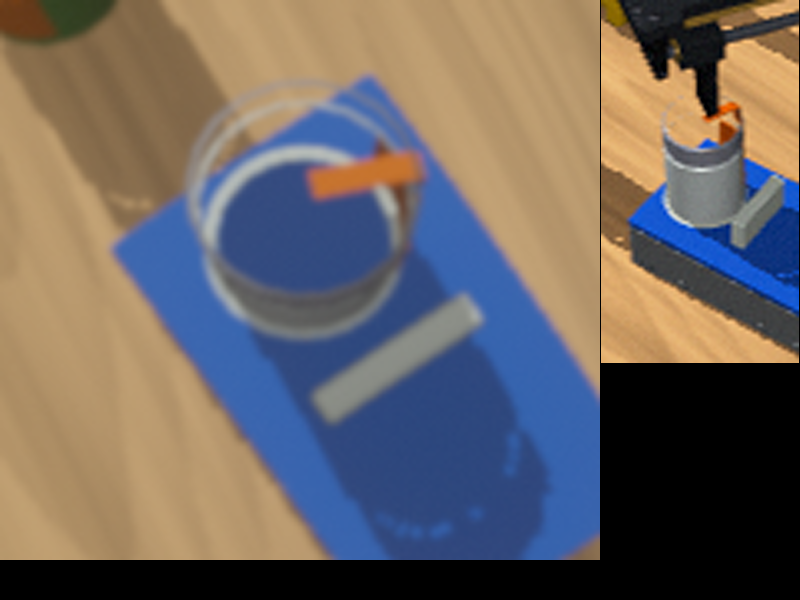

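The tin stands upright on the cover, with the ring showing evenly round its foot at crop (305,245). The stripe points right towards the reader, at about −13° against −12° wanted. The lid ellipse spans crop (188–414, 80–296), so I'll check the centring from it.

Run:
```python
from hand import *
c,p,R=pickle.load(open('w8.pkl','rb'))
for n,E,z in(('rim',[(188,188),(414,188),(301,80),(301,296)],.143),('ring',[(203,242),(406,242),(305,146),(305,339)],.053)):
    P=np.float32([plane(c,241+u/4,v/4,z)[:2] for u,v in E])*1e3; print(n,cv2.minEnclosingCircle(P),P.mean(0))
g=c['color'].astype(int)
u=317
print('down col',[(v,*map(int,g[v,u])) for v in range(66,90)])
print('left row',[(x,*map(int,g[58,x])) for x in range(286,304)])
for nm,C in(('tin@pad',(.5530,.0259)),):
    for z,r in((.053,.032),(.053,.034),(.143,.032)):
        a=np.radians(np.arange(0,360,5)); Q=np.array([proj(c,[C[0]+r*np.cos(t),C[1]+r*np.sin(t),z]) for t in a]); print(z,r,'u',Q[:,0].min(),Q[:,0].max(),'v',Q[:,1].min(),Q[:,1].max())
```

```text
rim ((552.9925537109375, 25.686519622802734), 30.87154197692871) [552.9661  25.635 ]
ring ((553.9219970703125, 24.95597267150879), 34.41292190551758) [553.9944  24.9144]
down col [(66, 49, 73, 127), (67, 51, 75, 128), (68, 50, 74, 127), (69, 49, 74, 128), (70, 50, 73, 127), (71, 52, 75, 127), (72, 64, 79, 121), (73, 81, 87, 110), (74, 87, 88, 97), (75, 85, 83, 87), (76, 86, 85, 87), (77, 92, 92, 91), (78, 94, 95, 94), (79, 94, 94, 93), (80, 93, 93, 91), (81, 100, 101, 99), (82, 112, 114, 111), (83, 116, 121, 122), (84, 102, 110, 126), (85, 72, 86, 125), (86, 52, 75, 126), (87, 47, 72, 126), (88, 48, 73, 126), (89, 48, 73, 126)]
left row [(286, 60, 103, 175), (287, 60, 103, 175), (288, 66, 105, 174), (289, 83, 110, 168), (290, 111, 124, 158), (291, 141, 147, 157), (292, 168, 172, 169), (293, 176, 181, 177), (294, 157, 166, 170), (295, 115, 128, 153), (296, 71, 92, 135), (297, 55, 77, 128), (298, 53, 75, 127), (299, 52, 75, 127), (300, 51, 74, 127), (301, 52, 75, 127), (302, 53, 75, 127), (303, 51, 75, 127)]
0.053 0.032 u 292.6132559015057 339.8103496042876 v 37.73547503172696 82.69493263341528
0.053 0.034 u 291.1443818870795 341.27930007905275 v 36.371152514990854 84.13071329622494
0.143 0.032 u 286.3552119365489 345.98355406327244 v 18.89654859141649 74.83893231212815
```

The lid centre is (553.0, 25.7) and the ring centre (554.0, 24.9), about 1 mm apart. The label is within about 1–2° of the window bearing, and the rack and cover haven't moved. Handing in.

```bash
python3 -c "
from rig import robot
print(robot.hand_in())"
```

```text
the job is handed in; nothing more can be done
None
```

Job handed in at about 20 s of the 64 s allowed: the cover lies flush on the rack, and the tin stands upright on the white ring, within about 1–2 mm of centre, its orange label facing the reader's window to within about 2°; the judge's verdict was not shown.

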